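# Load a ribbed insulator into the sample changer and index it one click

## Task

On the high-voltage test bench, stand the ceramic insulator with the three ribs upright in the empty pocket at the changer's loading mark (the arrow on its base), lowering it in gently rather than dropping it. Let go, then turn the carousel by the black bar on top exactly one click counter-clockwise as seen from above, so that the insulator faces the black contact post, and leave it standing there.

Things in the scene. Friction and masses are not known exactly. Their poses are not given: they have to be found in the camera images.
- ribbed_center (a point): Centre, half-way up, of the insulator to load: white ceramic post 80 mm tall, 0.2 kg, upright on the bench (z up). Foot 44, body 36 mm wide, three ribs 48 mm wide between 24 and 55 mm above the foot (grip their rims), steel cap 30 mm wide. Also on the bench, 90 mm or more off: a smooth post of equal height and a low bell shape. Another smooth post stands in the carousel.
- pocket (a point): Centre of the inner floor of the empty cup to load, 40 mm above the bench; turns with the carousel (248 mm plate, six cups 60 degrees apart). Cup: 60 mm wide inside, rim 16 mm above the floor. Its -y axis points outwards from the carousel axis, 90 mm away, where the bar's column stands: let the fingers close along its x. One click on, outside the rim, is the contact post, 110 mm tall.
- knob (a point): Centre of the black flat-sided bar for turning the carousel, on its vertical axis, 127 mm above the bench. 60 mm long (along this point's y, towards the cup to load), 14 mm thick (along x), 26 mm tall, on a column 20 mm wide; turns with the carousel. A post in a cup reaches 120 mm above the bench.
- carousel (a joint): Angle of the carousel in rad: 0 at the start, growing counter-clockwise seen from above. A spring roller holds it in clicks 1.047 rad (60 degrees) apart. Turned slowly it takes about 0.1 N m; past half-way it is drawn on into the next one and centres itself there when let go. It turns both ways with no stop.
Mind the look-alikes: they are no part of the job. What is shaped like the part that bears ribbed_center but blue is not meant.

How it is judged (in metres and radians):
On the way, in this order (a step that is already met when the one before it is completed fails the run):
1. the ribbed insulator stands in the pocket at the loading mark, let go, before the carousel is turned (horizontal distance between ribbed_center and pocket below 0.016 m and z of ribbed_center in the frame of pocket between 0.03 and 0.05 m and angle between ribbed_center's own z axis and vertical below 0.17 rad and value of joint carousel between -0.17 and 0.17 rad and contact force between ribbed and the fingers below 0.1 N), for 0.2 s.
2. the carousel is turned one click counter-clockwise (value of joint carousel between 0.8772 and 1.2172 rad), for 0.2 s.
At the end, for the whole second after the job is handed in: The ribbed insulator stands upright (within 10 degrees) and at rest in the pocket, its centre within 16 mm of the pocket's axis and 30 to 50 mm above the pocket's floor, and the carousel rests one click (1.047 rad, within 0.17) counter-clockwise of its start (all of step 2 and horizontal distance between ribbed_center and pocket below 0.016 m and z of ribbed_center in the frame of pocket between 0.03 and 0.05 m and angle between ribbed_center's own z axis and vertical below 0.17 rad and velocity of joint carousel between -0.05 and 0.05 rad/s and linear speed of ribbed below 0.02 m/s); the robot touches nothing.
It fails at once if the carousel is turned backwards or half-way past the next click (value of joint carousel below -0.5 rad or value of joint carousel above 1.58 rad).
It fails at once if the ribbed insulator is dropped (it falls freely at more than 0.6 m/s) (contact force between ribbed and the fingers below 0.05 N and linear speed of ribbed above 0.6 m/s).
It also fails if it takes over 48 s, if anything falls off the work surface, if the arm or the gripper's body presses on something with over 40 N, if the wrist force passes 120 N, or if a joint passes its speed limit or range.

## Robot

A 6-joint arm with a two-finger parallel gripper is mounted at the origin on the work surface. World frame = base frame: x ahead of the robot, y to its left, z up, the work surface at z = 0. Lengths are in mm, angles in rad, forces in N, time in s.
With the tool pointing down it reaches from about 275 to 1000 mm from the base axis. Payload 8.4 kg.
Tool frame: the origin (TCP) lies on the centre line of the jaws, within the pads' length; the fingertips stand r.tip_reach ahead of it and the grasp point (between the pads) lies 11 mm behind it (r.tip_reach is the distance from the TCP to the fingertips, in mm); z points along the fingers, y is the line along which they close (so a half turn about z gives the same grasp; the last joint's range is limited). The gripper opens to 85 mm and grips with 20 to 120 N. Pads are 22 mm wide; open, the fingers measure 114 mm over their backs; the gripper's body (76 mm by 85 mm) begins 54 mm behind the grasp point. The pads swing forward as they close: fully open they stand 13 mm farther back than shut.
Start: joints at [-1.248, 0.353, 1.633, -0, 1.155, -0.002], TCP at [199.448, -592.325, 239.281] pointing down, gripper open.
Joint ranges: [-2.63, 2.63], [-0.92, 2.1], [0.06, 2.66], [-1.3, 4.44], [0, 2.69], [-3.02, 3.02]. Speed limits (rad/s): [2.22, 2.22, 2.79, 3.14, 3.14, 3.14].

## Interface

Orientations are given as [roll, pitch, yaw] about the fixed x, y, z axes, in that order (R = Rz(yaw) Ry(pitch) Rx(roll)).
In Python, from rig import r gives the robot as it stands.
- The arm moves only by the tool carry_out, never from a script. Its argument "targets" is a list of rows, each an object with "dp": the shift along the tool's x, y, z in mm, a list of three; "yaw": the turn about the tool's z in degrees. A call has 1 to 12 rows; each row is the pose to reach, as a shift and turn from the pose commanded when the call began, along the tool's axes at that moment; what a row does not reach only later rows make up. A row lasts 1/8 s, in which the tool goes at most 62.5 mm and 10.7 degrees, less where a joint would pass 70% of its speed; a pose out of reach is approached as far as the arm can. A call with a gripper value outside its range is refused whole. "fingers" is the opening, from -1 (shut) to 1 (fully open), so that 0 is half open, set as the call begins (left out, the last holds). The fingers move at their own pace and stop on an object; "grip_force" is the grip in N (left out, the last holds). Time passes only in rows, so rows that repeat a pose let the fingers close. It gives the time, the measured TCP pose, the force, the opening and the grip force at its end, in the units of the state.
- r.sense(): the state, without advancing time (a new reading comes with each control period).
- r.grab_frame(name): name is "side" or "top"; returns the picture (384x512x3 uint8, red, green, blue); there is no depth.
- r.get_calibration(name): a dict with "fx", "fy", "cx", "cy" (pixels), "rvec" (rotation vector, rad) and "tvec" (3), from world to camera coordinates, as OpenCV has them. Camera axes: x right, y down, z forward; pixel columns grow to the right and rows downward; lengths in mm; the calibration is good to about 2 mm. A picture is of the moment at which its call begins. get_calibration takes no time and is no camera call.
- r.sign_off(): hands the job in; it is judged then, once.
The state is a dict: "clock": time; "qpos": joint angles; "qvel": joint speeds; "joint_efforts": joint torques, N m; "eef_pos": TCP position; "tcp_rot": TCP orientation; "contact_force": force on the tool from outside, world axes, zero at the start; "wrist_torque": the same for the moment, N m; "opening": opening from 0.0 (shut) to 1.0 (fully open); "grasp_force": force on a finger pad.
Only numpy, scipy, OpenCV 4.12 (cv2) and the standard library are available. Lean on these libraries where they do the work, as an engineer would, in place of code of your own. Each camera call takes 0.05 s, during which the arm holds its last target. There are 200 camera calls.

## Working session

There is one attempt and no reset: what is moved stays moved. The work goes in short steps, Python scripts to look and compute and a tool call to move; the robot and the scene stay as the last step left them, time stands still between calls to the robot, and variables do not carry over. Pictures are saved under pics/ and viewed, at most 10 in all, crops included, and the job is handed in when it is done.

Besides the shell and the picture viewer there is one more tool, called as a command line: name --argument value ..., lists and objects as JSON in quotes. carry_out: Moves the arm, as the interface text tells. Its arguments: {"type":"object","properties":{"targets":{"type":"array","items":{"type":"object","properties":{"dp":{"type":"array","items":{"type":"number"}},"yaw":{"type":"number"}}}},"fingers":{"type":"number"},"grip_force":{"type":"number"}},"required":["targets"]}

```bash
mkdir -p pics; python3 - <<'E'
from rig import r
import cv2
s=r.sense();print(s['clock'],s['eef_pos'],s['tcp_rot'],s['opening'],r.tip_reach)
for n in('side','top'):
    cv2.imwrite(f'pics/{n}0.png',r.grab_frame(n)[:,:,::-1]);print(r.get_calibration(n))
E
```

```text
0.0 [ 199.31203759 -591.86036942  238.55487711] [-3.14017476e+00 -2.91780428e-06  3.24825727e-01] 0.9984026503669658 8.0
{'fx': 436.1775148942754, 'fy': 436.1775148942754, 'cx': 257.598469445668, 'cy': 187.15837458926657, 'rvec': array([ 0.60665828, -2.63747958,  1.16060539]), 'tvec': array([469.58544748, 281.33203272, 639.75416137])}
{'fx': 350.55025648119965, 'fy': 350.55025648119965, 'cx': 251.88779144573888, 'cy': 192.9283909129181, 'rvec': array([ 2.09077695, -2.13938142,  0.15152327]), 'tvec': array([-35.76776945, 551.95135626, 864.16309173])}
```

View pics/side0.png

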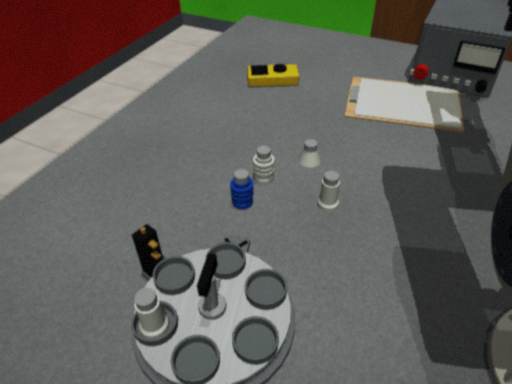

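View pics/top0.png

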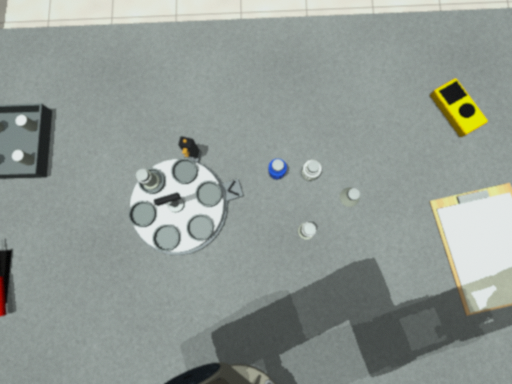

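The candidates in the top view:
- White posts: (312,169), (308,230) and (351,194).
- Blue ribbed post: (278,168).
- Post in the carousel: (150,178).

In the side view, the white post at (263,163) shows ribs. It matches top (312,169), next to the blue one at side (241,188). The loading arrow is at top (235,189), so the cup to load is the one at (209,194). The contact post is at (188,147), one click CCW from it. I'll confirm with an enlarged crop.

```bash
cat > h.py <<'E'
import cv2,numpy as np
from rig import r
def cam(n):
    c=r.get_calibration(n);R=cv2.Rodrigues(c['rvec'])[0]
    return c,R,-R.T@c['tvec']
def cast(n,p,z):
    c,R,o=cam(n);p=np.atleast_2d(p).astype(float)
    d=np.c_[(p[:,0]-c['cx'])/c['fx'],(p[:,1]-c['cy'])/c['fy'],np.ones(len(p))]@R
    return (o+d*((z-o[2])/d[:,2])[:,None])[:,:2]
def proj(n,X):
    c=r.get_calibration(n);K=np.array([[c['fx'],0,c['cx']],[0,c['fy'],c['cy']],[0,0,1]])
    return cv2.projectPoints(np.atleast_2d(X).astype(float),c['rvec'],c['tvec'],K,None)[0][:,0]
E
python3 - <<'E'
import cv2,numpy as np
from h import *
S=cv2.imread('pics/side0.png');T=cv2.imread('pics/top0.png')
a=cv2.resize(S[130:220,210:355],None,fx=4,fy=4,interpolation=cv2.INTER_CUBIC)[:,:400]
b=cv2.resize(T[140:250,255:375],None,fx=3.2,fy=3.2,interpolation=cv2.INTER_CUBIC)
c=np.zeros((600,800,3),np.uint8);c[:360,:400]=a;c[:352,400:784]=b
d=cv2.resize(T[130:260,120:250],None,fx=1.8,fy=1.8);c[362:596,400:634]=d
d=cv2.resize(S[220:384,125:305],None,fx=1.4,fy=1.4);c[362:362+d.shape[0],:d.shape[1]]=d
cv2.imwrite('pics/crop.png',c)
print(cast('top',[[176,206],[209,194]],56),cast('top',[312,167],80),cast('side',[263.5,150],80),cast('side',[[227,260]],56))
for n,I,box in(('top',T,(125,150,235,260)),('side',S,(130,230,300,384))):
    g=cv2.cvtColor(I,cv2.COLOR_BGR2GRAY)
    m=((g<150)*255).astype('uint8')
    cs,_=cv2.findContours(m,cv2.RETR_LIST,cv2.CHAIN_APPROX_NONE)
    for k in cs:
        A=cv2.contourArea(k);x,y=k[:,0].mean(0)
        if A>200 and box[0]<x<box[2] and box[1]<y<box[3] and A<4000:
            w=cast(n,k[:,0],56).astype(np.float32)
            e=cv2.fitEllipse(w);print(n,round(x),round(y),A,np.round(e[0],1),np.round(e[1],1))
E
```

```text
[[520.37276004 147.79455437]
 [549.58506624  62.33122898]] [[ 607.79747755 -202.61672665]] [[ 610.04736933 -205.79304302]] [[547.06501265  68.34033853]]
top 167 237 380.0 [440.8 168.7] [55.2 57.2]
top 166 238 524.5 [440.1 171.1] [63.7 68.2]
top 143 214 325.5 [502.6 232.8] [51.5 54.8]
top 155 207 787.5 [511.5 210.2] [ 60.2 156.5]
top 209 194 336.0 [550.   61.6] [53.7 54.9]
top 152 181 404.5 [587.6 208.3] [59.6 68. ]
top 185 171 268.0 [612.2 125.7] [48.7 51.1]
top 206 198 2390.5 [553.8  81.1] [167.3 259.4]
```

View pics/crop.png

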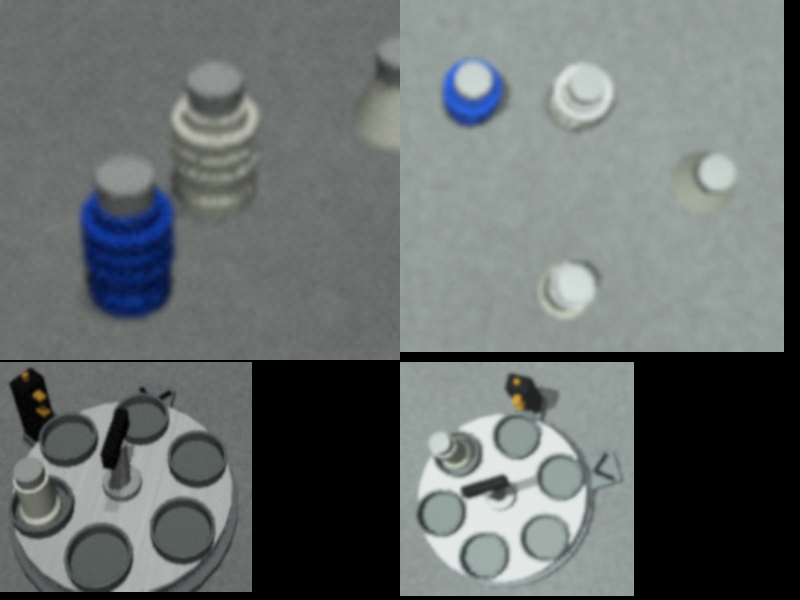

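The crop confirms it: the white post with three ribs is at side (263.7,149.5), top (313.4,166.2) at its cap. The others are a blue look-alike, a smooth white post and a bell. The loading cup by the arrow is at top (209,194), and the contact post is one cup CCW.

```bash
cat >> h.py <<'E'
from scipy.spatial.transform import Rotation as Ro
def delta(X,ydir,s=None):
    s=s or r.sense();R=Ro.from_euler('xyz',s['tcp_rot'])
    y=R.as_matrix()[:,1];d=np.degrees(np.arctan2(y[1],y[0]));w=(ydir-d+180)%360-180
    print('clock',s['clock'],'pos',s['eef_pos'].round(1),'ydir',d.round(1),'op',s['opening'],'F',s['contact_force'].round(1),'j6',s['qpos'][5].round(2))
    print('dp',R.inv().apply(np.array(X)-s['eef_pos']).round(1),'yaw',-round(w,1))
E
python3 - <<'E'
from h import *
print('ribbed',cast('top',[313.4,166.2],80),cast('side',[263.7,149.5],80))
print('pocket axis px',proj('side',[[550.2,61,56],[526,147.5,140],[550.2,61,40]]),proj('top',[[526,147.5,140]]))
I=cv2.imread('pics/top0.png');m=cv2.inRange(I,(0,0,0),(60,60,60));m[:,:140]=0;m[:190]=0;m[215:]=0;m[:,200:]=0
k=max(cv2.findContours(m,0,1)[0],key=cv2.contourArea)
b=cv2.boxPoints(cv2.minAreaRect(k));print('bar',cast('top',b.mean(0),138),cast('top',b,140))
delta([609,-204,239],15.6)
E
```

```text
ribbed [[ 609.77410204 -206.23650524]] [[ 610.41828435 -207.54480956]]
pocket axis px [[227.49704211 256.28951761]
 [209.22368343 267.9822399 ]
 [228.05735671 262.11963084]] [[167.32477562 198.71588807]]
bar [[524.39107977 147.87479828]] [[525.50248012 176.52975962]
 [537.84182823 122.19411806]
 [522.62715979 118.1914654 ]
 [510.33900618 172.34682798]]
clock 0.1 pos [ 199.3 -591.9  238.6] ydir -71.4 op 1.0019667997878265 F [0.4 0.4 0.6] j6 -0.0
dp [ 512.  -236.9   -0. ] yaw -87.0
```

carry_out --targets '[{"dp": [47,-21,0],"yaw": -8},{"dp": [94,-43,0],"yaw": -16},{"dp": [141,-64,0],"yaw": -24},{"dp": [188,-86,0],"yaw": -32},{"dp": [235,-107,0],"yaw": -40},{"dp": [282,-129,0],"yaw": -48},{"dp": [329,-150,0],"yaw": -56},{"dp": [376,-172,0],"yaw": -64},{"dp": [423,-193,0],"yaw": -72},{"dp": [470,-215,0],"yaw": -80},{"dp": [512,-234,0],"yaw": -87},{"dp": [512,-234,0],"yaw": -87}]' --fingers 1 --grip_force 30

```text
clock: 1.6
eef_pos: [611.7, -204.8, 238.7]
tcp_rot: [3.141, -0.001, 1.847]
contact_force: [-0.4, 0.2, 0.5]
opening: 1.001
grasp_force: 0.0
```

```bash
python3 - <<'E'
from h import *
delta([610,-207,35],15.6)
a=r.grab_frame('top')[:,:,::-1];b=r.grab_frame('side')[:,:,::-1]
c=np.hstack([cv2.resize(a[110:270,250:390],(400,457)),cv2.resize(b[60:220,200:340],(400,457))])
cv2.imwrite('pics/c1.png',c)
E
```

```text
clock 1.6 pos [ 611.7 -204.8  238.7] ydir 15.8 op 1.000773646961498 F [-0.4  0.2  0.5] j6 -0.6
dp [ -1.8  -2.2 203.7] yaw 0.2
```

View pics/c1.png

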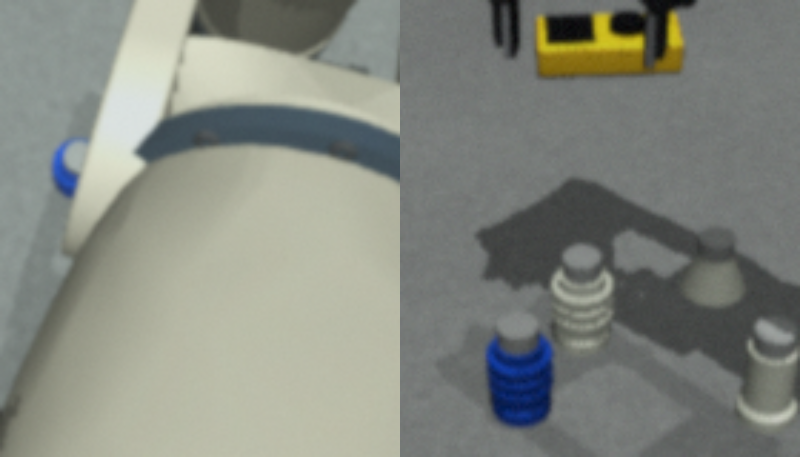

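The right half (side view) shows the finger tips near crop x 505 and 655. Their midpoint is at 580, in line with the ribbed post at 581, so I'll descend.

carry_out --targets '[{"dp": [-2,-2,30],"yaw": 0},{"dp": [-2,-2,65],"yaw": 0},{"dp": [-2,-2,100],"yaw": 0},{"dp": [-2,-2,135],"yaw": 0},{"dp": [-2,-2,165],"yaw": 0},{"dp": [-2,-2,185],"yaw": 0},{"dp": [-2,-2,197],"yaw": 0},{"dp": [-2,-2,203],"yaw": 0},{"dp": [-2,-2,203],"yaw": 0},{"dp": [-2,-2,203],"yaw": 0}]'

```text
clock: 2.95
eef_pos: [609.2, -209.8, 37.1]
tcp_rot: [3.141, 0.001, 1.843]
contact_force: [1.0, -0.4, 0.0]
opening: 1.0
grasp_force: 0.0
```

carry_out --targets '[{"dp": [0,0,0],"yaw": 0},{"dp": [0,0,0],"yaw": 0},{"dp": [0,0,0],"yaw": 0},{"dp": [0,0,0],"yaw": 0},{"dp": [0,0,0],"yaw": 0},{"dp": [0,0,0],"yaw": 0},{"dp": [0,0,0],"yaw": 0},{"dp": [0,0,0],"yaw": 0}]' --fingers -1 --grip_force 40

```text
clock: 3.95
eef_pos: [609.1, -209.7, 36.9]
tcp_rot: [3.141, 0.0, 1.843]
contact_force: [-0.2, 0.0, 6.6]
opening: 0.544
grasp_force: 40.8
```

```bash
python3 - <<'E'
from h import *
delta([610,-207,35],15.6)
b=r.grab_frame('side')[:,:,::-1]
cv2.imwrite('pics/c2.png',cv2.resize(b[60:240,190:370],(600,600),interpolation=cv2.INTER_CUBIC))
E
```

```text
clock 3.95 pos [ 609.1 -209.7   36.9] ydir 15.6 op 0.5435851226084845 F [-0.2  0.   6.6] j6 -0.61
dp [2.3 1.6 1.9] yaw 0.0
```

View pics/c2.png

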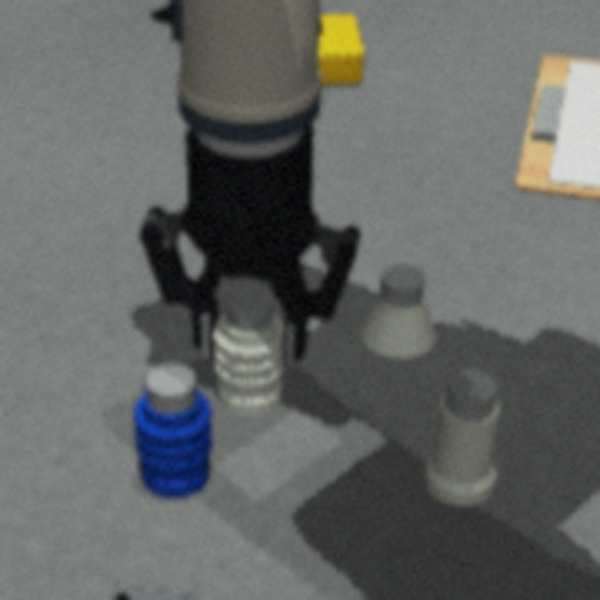

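The post is held between the fingers (crop 248,350), opening 0.54, and upright. Next: lift 130 mm, then move over the pocket.

carry_out --targets '[{"dp": [0,0,-10],"yaw": 0},{"dp": [0,0,-35],"yaw": 0},{"dp": [0,0,-65],"yaw": 0},{"dp": [0,0,-95],"yaw": 0},{"dp": [0,0,-118],"yaw": 0},{"dp": [0,0,-130],"yaw": 0},{"dp": [0,0,-130],"yaw": 0}]'

```text
clock: 4.88
eef_pos: [608.9, -209.8, 166.9]
tcp_rot: [3.141, 0.001, 1.843]
contact_force: [-0.3, -0.4, -2.0]
opening: 0.548
grasp_force: 41.4
```

```bash
python3 - <<'E'
from h import *
delta([550.7,59,167],15.6)
E
```

```text
clock 4.875 pos [ 608.9 -209.8  166.9] ydir 15.6 op 0.5482994502145373 F [-0.3 -0.4 -2. ] j6 -0.61
dp [274.5  16.3  -0.3] yaw 0.0
```

carry_out --targets '[{"dp": [15,1,0],"yaw": 0},{"dp": [45,3,0],"yaw": 0},{"dp": [80,5,0],"yaw": 0},{"dp": [115,7,0],"yaw": 0},{"dp": [150,9,0],"yaw": 0},{"dp": [185,11,0],"yaw": 0},{"dp": [217,13,0],"yaw": 0},{"dp": [245,14,0],"yaw": 0},{"dp": [263,15,0],"yaw": 0},{"dp": [272,16,0],"yaw": 0},{"dp": [274,16,0],"yaw": 0},{"dp": [274,16,0],"yaw": 0}]'

```text
clock: 6.38
eef_pos: [550.4, 58.1, 166.2]
tcp_rot: [-3.142, 0.0, 1.843]
contact_force: [-0.4, -0.7, -2.3]
opening: 0.545
grasp_force: 41.4
```

```bash
python3 - <<'E'
from h import *
delta([550.7,59,102],15.6)
b=r.grab_frame('side')[:,:,::-1]
print(proj('side',[[550.2,61,210],[550.2,61,130],[550.2,61,40]]))
cv2.imwrite('pics/c3.png',cv2.resize(b[124:384,100:360],(600,600),interpolation=cv2.INTER_CUBIC))
E
```

```text
clock 6.375 pos [550.4  58.1 166.2] ydir 15.6 op 0.544769418939362 F [-0.4 -0.7 -2.3] j6 -0.17
dp [ 0.8  0.5 64.2] yaw -0.0
[[221.1445883  190.19178386]
 [224.6803709  226.9818533 ]
 [228.05735671 262.11963084]]
```

View pics/c3.png

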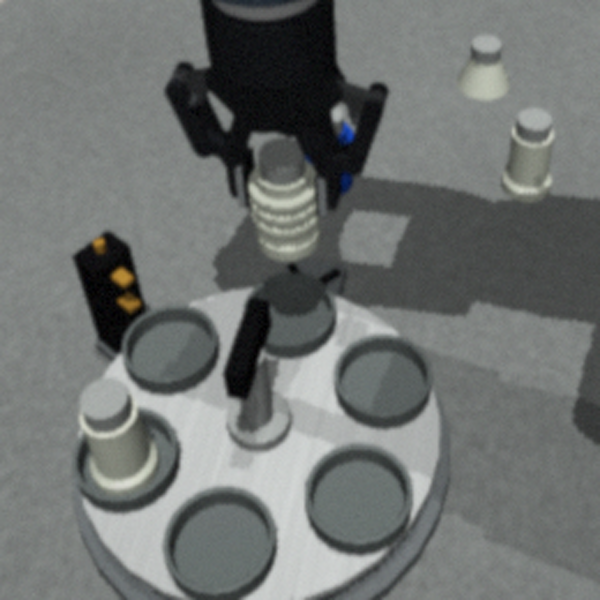

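The post hangs upright. Its foot is at crop (288,241) and its cap at (282,150), within about 2 mm of the projected pocket axis (288,238)/(280,153). I'll lower it now.

carry_out --targets '[{"dp": [1,0,10],"yaw": 0},{"dp": [1,0,28],"yaw": 0},{"dp": [1,0,46],"yaw": 0},{"dp": [1,0,60],"yaw": 0},{"dp": [1,0,68],"yaw": 0},{"dp": [1,0,74],"yaw": 0},{"dp": [1,0,78],"yaw": 0},{"dp": [1,0,81],"yaw": 0},{"dp": [1,0,83],"yaw": 0},{"dp": [1,0,84],"yaw": 0},{"dp": [1,0,84],"yaw": 0}]'

```text
clock: 7.8
eef_pos: [550.1, 59.5, 82.4]
tcp_rot: [3.141, 0.0, 1.843]
contact_force: [-0.2, 0.1, -2.4]
opening: 0.549
grasp_force: 41.4
```

```bash
python3 - <<'E'
from h import *
delta([550.7,59,77],15.6)
b=r.grab_frame('side')[:,:,::-1]
cv2.imwrite('pics/c4.png',cv2.resize(b[174:334,150:310],(600,600),interpolation=cv2.INTER_CUBIC))
E
```

```text
clock 7.8 pos [550.1  59.5  82.4] ydir 15.6 op 0.5485872101797666 F [-0.2  0.1 -2.4] j6 -0.17
dp [-0.7  0.5  5.4] yaw 0.0
```

View pics/c4.png

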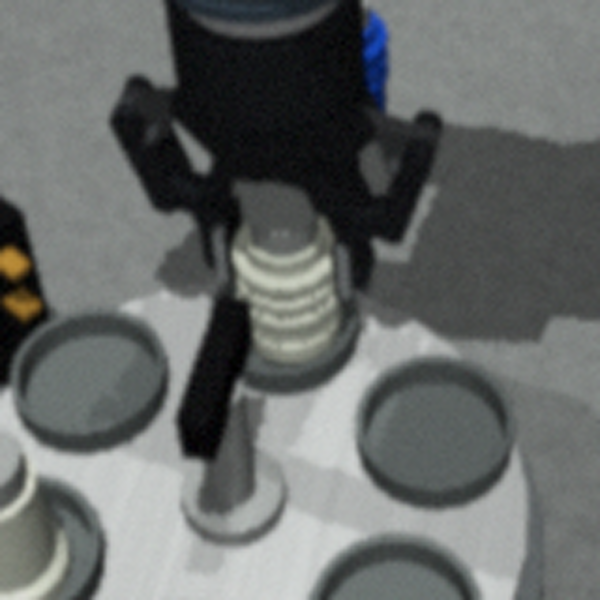

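The foot is inside the cup rim (crop 290,345), clear of the walls, with no contact force. I'll lower the last few mm slowly.

carry_out --targets '[{"dp": [0,0,1],"yaw": 0},{"dp": [0,0,2],"yaw": 0},{"dp": [0,0,3],"yaw": 0},{"dp": [0,0,4],"yaw": 0},{"dp": [0,0,4.5],"yaw": 0},{"dp": [0,0,4.5],"yaw": 0}]'

```text
clock: 8.6
eef_pos: [550.0, 59.5, 77.7]
tcp_rot: [-3.141, -0.0, 1.843]
contact_force: [-0.0, -0.2, -2.2]
opening: 0.542
grasp_force: 41.4
```

carry_out --targets '[{"dp": [0,0,0.5],"yaw": 0},{"dp": [0,0,1],"yaw": 0},{"dp": [0,0,1],"yaw": 0}]'

```text
clock: 8.98
eef_pos: [550.2, 59.6, 76.9]
tcp_rot: [3.141, -0.0, 1.843]
contact_force: [-0.8, -0.1, 0.4]
opening: 0.545
grasp_force: 41.7
```

Force went from -2.2 to +0.4 N, so the foot is on the floor. Releasing.

carry_out --targets '[{"dp": [0,0,0],"yaw": 0},{"dp": [0,0,0],"yaw": 0},{"dp": [0,0,0],"yaw": 0},{"dp": [0,0,0],"yaw": 0},{"dp": [0,0,0],"yaw": 0},{"dp": [0,0,0],"yaw": 0},{"dp": [0,0,0],"yaw": 0}]' --fingers 1

```text
clock: 9.85
eef_pos: [550.0, 59.5, 76.8]
tcp_rot: [-3.142, -0.0, 1.843]
contact_force: [0.3, -1.0, 0.4]
opening: 1.0
grasp_force: 0.0
```

carry_out --targets '[{"dp": [0,0,-10],"yaw": 0},{"dp": [0,0,-30],"yaw": 0},{"dp": [0,0,-55],"yaw": 0},{"dp": [0,0,-80],"yaw": 0},{"dp": [0,0,-105],"yaw": 0},{"dp": [0,0,-120],"yaw": 0},{"dp": [0,0,-120],"yaw": 0}]'

```text
clock: 10.72
eef_pos: [550.7, 59.6, 198.0]
tcp_rot: [3.139, 0.0, 1.843]
contact_force: [0.9, 0.3, -0.9]
opening: 0.998
grasp_force: 0.0
```

```bash
python3 - <<'E'
from h import *
delta([525.5,147.7,197],15.6)
b=r.grab_frame('side')[:,:,::-1]
cv2.imwrite('pics/c5.png',cv2.resize(b[124:384,100:360],(600,600),interpolation=cv2.INTER_CUBIC))
E
```

```text
clock 10.725 pos [550.7  59.6 198. ] ydir 15.6 op 0.9976729796236093 F [ 0.9  0.3 -0.9] j6 -0.17
dp [91.6 -0.6  0.9] yaw 0.0
```

View pics/c5.png

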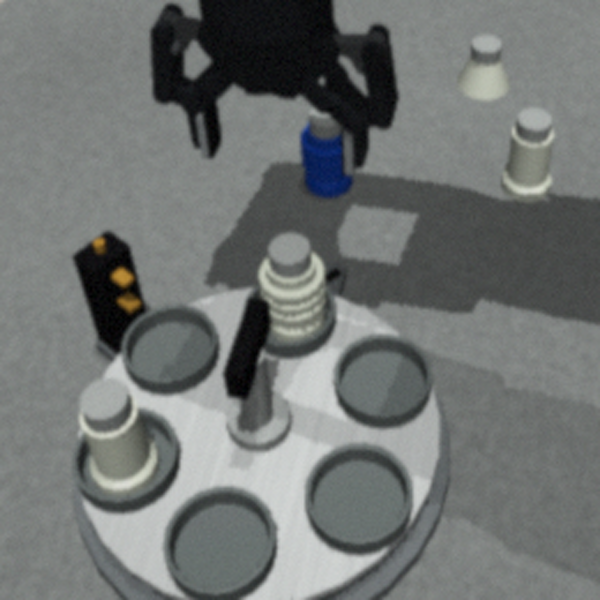

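The insulator stands upright in the pocket (crop 293,290) and has been released. The bar is at (248,345), unturned. I'll move over the bar, descend and grip it.

carry_out --targets '[{"dp": [15,0,0],"yaw": 0},{"dp": [40,0,0],"yaw": 0},{"dp": [65,0,0],"yaw": 0},{"dp": [85,0,0],"yaw": 0},{"dp": [92,-1,0],"yaw": 0},{"dp": [92,-1,15],"yaw": 0},{"dp": [92,-1,35],"yaw": 0},{"dp": [92,-1,55],"yaw": 0},{"dp": [92,-1,68],"yaw": 0},{"dp": [92,-1,74],"yaw": 0},{"dp": [92,-1,74],"yaw": 0}]' --fingers 1

```text
clock: 12.15
eef_pos: [524.3, 147.7, 122.5]
tcp_rot: [-3.141, 0.0, 1.843]
contact_force: [-0.5, 0.6, -0.4]
opening: 0.996
grasp_force: 0.0
```

carry_out --targets '[{"dp": [0,0,0],"yaw": 0},{"dp": [0,0,0],"yaw": 0},{"dp": [0,0,0],"yaw": 0},{"dp": [0,0,0],"yaw": 0},{"dp": [0,0,0],"yaw": 0},{"dp": [0,0,0],"yaw": 0},{"dp": [0,0,0],"yaw": 0},{"dp": [0,0,0],"yaw": 0}]' --fingers -1 --grip_force 40

```text
clock: 13.15
eef_pos: [528.3, 149.0, 124.1]
tcp_rot: [3.133, -0.0, 1.843]
contact_force: [11.4, 2.7, -4.8]
opening: 0.193
grasp_force: 39.1
```

Opening is 0.19, so the bar is gripped, but it pushed the gripper about 4 mm along tool y. I'll shift to relieve that load before turning.

carry_out --targets '[{"dp": [0,2,0],"yaw": 0},{"dp": [0,4,0],"yaw": 0},{"dp": [0,4,0],"yaw": 0}]'

```text
clock: 13.52
eef_pos: [528.7, 149.1, 123.9]
tcp_rot: [3.141, -0.0, 1.843]
contact_force: [-1.2, -0.5, 10.3]
opening: 0.193
grasp_force: 40.9
```

carry_out --targets '[{"dp": [0,0,0],"yaw": -3},{"dp": [0,0,0],"yaw": -6},{"dp": [0,0,0],"yaw": -9},{"dp": [0,0,0],"yaw": -12},{"dp": [0,0,0],"yaw": -15},{"dp": [0,0,0],"yaw": -18},{"dp": [0,0,0],"yaw": -20},{"dp": [0,0,0],"yaw": -20}]'

```text
clock: 14.52
eef_pos: [529.3, 149.4, 123.9]
tcp_rot: [3.139, 0.001, 2.193]
contact_force: [1.7, 1.7, 8.6]
opening: 0.192
grasp_force: 40.5
```

Yaw went from 1.843 to 2.193 (+20° CCW) with small lateral forces. Continuing to 60°.

carry_out --targets '[{"dp": [0,0,0],"yaw": -4},{"dp": [0,0,0],"yaw": -8},{"dp": [0,0,0],"yaw": -12},{"dp": [0,0,0],"yaw": -16},{"dp": [0,0,0],"yaw": -20},{"dp": [0,0,0],"yaw": -24},{"dp": [0,0,0],"yaw": -28},{"dp": [0,0,0],"yaw": -32},{"dp": [0,0,0],"yaw": -36},{"dp": [0,0,0],"yaw": -39},{"dp": [0,0,0],"yaw": -40},{"dp": [0,0,0],"yaw": -40}]'

```text
clock: 16.02
eef_pos: [530.1, 150.5, 124.0]
tcp_rot: [3.138, 0.003, 2.89]
contact_force: [3.4, 6.6, 3.6]
opening: 0.191
grasp_force: 40.1
```

carry_out --targets '[{"dp": [0,0,0],"yaw": 0},{"dp": [0,0,0],"yaw": 0},{"dp": [0,0,0],"yaw": 0},{"dp": [0,0,0],"yaw": 0},{"dp": [0,0,0],"yaw": 0},{"dp": [0,0,0],"yaw": 0},{"dp": [0,0,0],"yaw": 0}]' --fingers 1

```text
clock: 16.9
eef_pos: [528.2, 148.9, 122.8]
tcp_rot: [3.142, -0.0, 2.89]
contact_force: [0.2, 0.2, -0.1]
opening: 1.003
grasp_force: 0.0
```

carry_out --targets '[{"dp": [0,0,-10],"yaw": 0},{"dp": [0,0,-30],"yaw": 0},{"dp": [0,0,-55],"yaw": 0},{"dp": [0,0,-80],"yaw": 0},{"dp": [0,0,-105],"yaw": 0},{"dp": [0,0,-130],"yaw": 0},{"dp": [0,0,-150],"yaw": 0},{"dp": [0,0,-150],"yaw": 0}]'

```text
clock: 17.9
eef_pos: [529.1, 149.2, 274.8]
tcp_rot: [3.14, 0.003, 2.89]
contact_force: [0.0, -0.1, 0.3]
opening: 1.001
grasp_force: 0.0
```

```bash
python3 - <<'E'
from h import *
delta([525.5,147.7,197],75.6)
b=r.grab_frame('side')[:,:,::-1]
cv2.imwrite('pics/c6.png',cv2.resize(b[124:384,100:360],(600,600),interpolation=cv2.INTER_CUBIC))
E
```

```text
clock 17.9 pos [529.1 149.2 274.8] ydir 75.6 op 1.0010886542767612 F [ 0.  -0.1  0.3] j6 -1.05
dp [ 3.3 -2.5 77.8] yaw 0.0
```

View pics/c6.png

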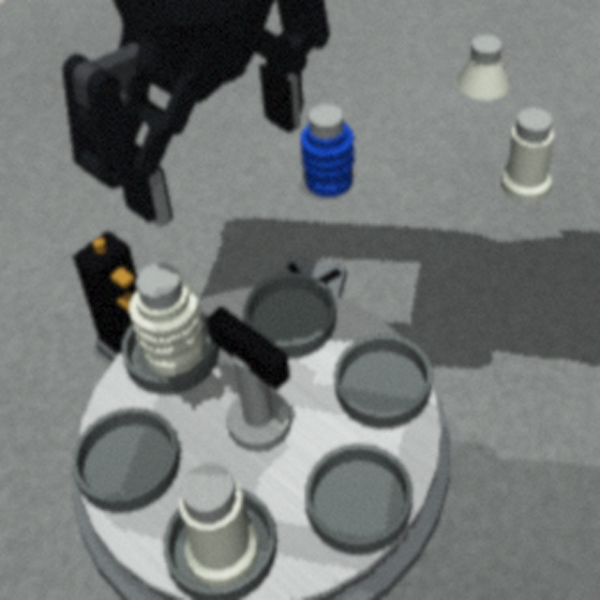

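The insulator (crop 167,320) stands upright in its cup facing the contact post. The carousel is one click on, and the arm is clear.

```bash
python3 -c "
from rig import r
print(r.sign_off())"
```

```text
the job is handed in; nothing more can be done
None
```

The ribbed insulator was set down gently in the loading pocket and released. The carousel was then turned one click counter-clockwise, so the insulator stands upright facing the contact post; I handed the job in at about 18 s, and no verdict came back.

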